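# Hold a stencil frame's hinge in line for its pin

## Robot

A 6-joint arm with a two-finger parallel gripper is mounted at the origin on the work surface. World frame = base frame: x ahead of the robot, y to its left, z up, the work surface at z = 0. Lengths are in m, angles in rad, forces in N, time in s.
With the tool pointing down it reaches from about 0.35 to 0.85 m from the base axis. Payload 8.1 kg.
Tool frame: the origin (TCP) lies midway between the tips of the shut fingers; the grasp point (between the pads) lies behind it (robot.pinch_z is the z of the grasp point in the tool frame, in m); z points along the fingers, y is the line along which they close (so a half turn about z gives the same grasp; the last joint's range is limited). The gripper opens to 93 mm and grips with 3 to 60 N. Pads are 15 mm wide; open, the fingers measure 128 mm over their backs; the gripper's body (75 mm by 188 mm) begins 65 mm behind the grasp point.
Start: joints at [-1.211, 0.13, 1.488, -0, 1.523, -0.085], TCP at [0.258, -0.542, 0.219] pointing down, gripper open.
Joint ranges: [-2.96, 2.96], [-0.89, 2.26], [0.02, 2.5], [-1.34, 4.48], [0, 2.73], [-2.66, 2.66]. Speed limits (rad/s): [2.39, 2.39, 2.79, 3.14, 3.14, 3.14].

## Interface

Orientations are given as a rotation vector (axis times angle).
In Python, from workcell import robot gives the robot as it stands.
- The arm moves only by the shell command python3 -m jog 'ROWS' [FORCE]. ROWS is JSON, a list of rows, each an object of numbers: "rx", "ry", "rz": the turn, a rotation vector about the world's x, y, z in rad; "x", "y", "z": the shift along the world's x, y, z in m; "jaw": the closure in counts, from 0 (fully open) to 255 (shut). In form: [{"rx": .., "ry": .., "rz": .., "x": .., "y": .., "z": .., "jaw": ..}, ...]. A call has 1 to 12 rows; each row shifts and turns the commanded pose from where the row before left it; what a row does not reach is not made up. A row lasts 1/10 s, in which the tool goes at most 50 mm and 8.59 degrees, less where a joint would pass 70% of its speed; a pose out of reach is approached as far as the arm can. A call with a gripper value outside its range is refused whole. The fingers move at their own pace and stop on an object; FORCE is the grip in N (left out, the last holds). Time passes only in rows, so rows that do not move let the fingers close. It gives the time, the measured TCP pose, the force, the opening and the grip force at its end, in the units of the state.
- robot.get_obs(): the state, without advancing time (a new reading comes with each control period).
- robot.snapshot(name): name is "scene" or "top" or "wrist"; returns a dict with "image" (420x560x3 uint8, red, green, blue), "K" (3x3 intrinsics, pixels), "view" (4x4, takes a point from world to camera coordinates). Camera axes: x right, y up, looking along -z (the intrinsics and any distortion apply to the point x, -y, -z); pixel columns grow to the right and rows downward; lengths in m; the calibration is good to about 2 mm. A picture is of the moment at which its call begins. There is no depth.
- robot.close_job(): hands the job in; it is judged then, once.
Trained networks look in a picture, given as the dict that the camera call returned (one of the last four; its "shot" number tells which), for a name from the list of things; names that differ only in an ending like _2 or _b are one class to them, and where a whole thing is asked for, a point or a joint stands for the part that bears it (a point fixed in the world has none). Each returns a list of dicts, best first, with "score" (0 to 1); they miss things now and then, are a little off and sometimes report something else, mostly with a low value. They report only what shows in the picture. A call takes as long as a camera call.
- robot.trace(picture, name): "pixels" (420x560 bool, what is visible of it) and "extent" ([left, top, right, bottom] in pixels, round what is visible of it).
The state is a dict: "t": time; "joints": joint angles; "qvel": joint speeds; "joint_efforts": joint torques, N m; "tool_pos": TCP position; "tcp_rot": TCP orientation; "wrist_force": force on the tool from outside, world axes, zero at the start; "ft_torque": the same for the moment, N m; "width": finger opening in m; "finger_force": force on a finger pad.
Only numpy, scipy, OpenCV 4.12 (cv2) and the standard library are available. Lean on these libraries where they do the work, as an engineer would, in place of code of your own. Each camera call takes 0.05 s, during which the arm holds its last target. There are 200 camera calls.

## Task

Press the stencil stand's red pedal right down to its stop so that the orange dust cover swings open. Then lift the teal stencil frame out of the rack by its top bar and lower its two hinge knuckles into the gaps between the stand's three knuckles, right down in the cradle, so that all the pin holes line up. Finish while still gripping the frame there, upright and still, ready for someone to push the pin through: do not let go, and leave everything else where it is.

Things in the scene. Friction and masses are not known exactly. Their poses are not given: they have to be found in the camera images.
- pedal_pad (a point): middle of the top face of the ribbed black pad (50 x 62 mm) of the red pedal at the front (robot side, local -x) of the stencil stand. The pedal is hinged at its rear, 70 mm behind this point; the pad starts sloping, its front edge raised by 17 degrees, and goes about 20 mm down when pressed. Moves with the pedal. Its x axis is the stand's x, turned with the pedal.
- pedal (a joint): pedal angle, rad: 0 at rest (up), 0.30 down at its stop. Pressing at the pad takes about 4 to 7 N; the return spring is weaker than the brake on the pivot, so the pedal stays down when left.
- cover (a joint): angle of the stand's orange dust cover (44 x 104 mm), rad: 0 lying shut over the knuckles; linked to the pedal, about 1.85 (tipped back past upright, away from the pedal) with the pedal fully down. Its hinge is 28 mm behind the seat point and 9.5 mm above it; it needs the pedal fully down to leave the knuckles free from above.
- seat (a point): on the wood and aluminium stencil stand (fixed; base 190 x 150 mm): middle of the line through the pin holes of its three steel knuckles (16 mm outside, 9 mm holes), 75 mm above the table. Its y axis runs along the holes, z is up, -x is the pedal side. Knuckles cover y = -53.5 to -37.5, -12.5 to 12.5 and 37.5 to 53.5 mm; in the two 25 mm gaps between, a cradle with sloping sides stops a 16 mm knuckle from below when its hole is level with the others.
- teal_frame_grip (a point): the teal stencil frame (110 to 225 g, 100 mm wide along its y, 12 mm thick along its x, 104 mm tall overall) stands upright in one of the two slots of a wooden rack: middle of its 30 mm tall top bar, 15 mm below the top edge, the place to grip it from above across its thickness. It is the same front and back.
- teal_frame_axis (a point): middle of the line through the pin holes of the teal frame's two knuckles (each 20 mm long, 16 mm outside, centred at y = -25 and +25 mm), 81 mm straight below the grip point; y runs along the holes, z is up. The straight lower edge of the frame is 11 mm above it.
- rack: wooden rack (fixed, 145 x 124 mm, 48 mm tall) with two slots 90 mm apart along its x, at x = -45 and +45 mm; origin at the middle of its underside. A frame rests in a slot with its lower edge 30 mm above the table and is drawn straight up; its knuckles must rise 30 mm above that to be clear.
- teal_frame: the teal frame as a whole; origin at its knuckle axis (same point as teal_frame_axis)
- yellow_frame_grip (a point): the same point on the yellow frame, the same in shape, standing in the rack's other slot; not wanted
- black_pot: black flower pot, 106 mm wide, 95 mm tall; origin under its middle; bystander
- black_pot_2: another such pot; bystander
- paint_jar: white paint jar, 68 mm wide, 100 mm tall; origin under its middle; bystander
- glue_bottle: small white bottle, 36 mm wide, 110 mm tall; origin under its middle; bystander
- tape_roll: orange roll of tape lying flat, 72 mm wide, 20 mm tall; bystander
- marker: pale pink marker lying flat, 125 mm long along its y, 11 mm thick; bystander
- hinge_pin: steel hinge pin lying flat, 5 mm thick, 125 mm long along its y; bystander (someone else fits it later)

How it is judged:
By the outcome, as a careful person would: the job done as asked, in the order asked, and still so for the second after the job is handed in, while the arm keeps its last pose, push and grip.
It also fails if it takes over 54 s, if anything falls off the work surface, if the arm or the gripper's body presses on something with over 40 N, if the wrist force passes 120 N, or if a joint passes its speed limit or range.

## Working session

There is one attempt and no reset: what is moved stays moved. The work goes in short steps, Python scripts to look and compute and a shell command to move; the robot and the scene stay as the last step left them, time stands still between calls to the robot, and variables do not carry over. Pictures are saved under pics/ and viewed, at most 10 in all, crops included, and the job is handed in when it is done.

```bash
ls; mkdir -p pics
python3 - <<'E'
from workcell import robot
import cv2,numpy as np
print(robot.pinch_z, robot.get_obs())
for n in("scene","top"):
    s=robot.snapshot(n); cv2.imwrite(f"pics/{n}0.png",s["image"][:,:,::-1]); print(n,s["K"].tolist(),s["view"].round(4).tolist(),[k for k in s])
    for t in("teal_frame","pedal_pad","cover","rack","yellow_frame_grip","seat"):
        try: print(t,[(round(d["score"],2),d["extent"]) for d in robot.trace(s,t)][:3])
        except Exception as e: print(t,e)
E
```

```text
pics
-0.0188 {'t': 0.0, 'joints': array([-1.21140423e+00,  1.31157598e-01,  1.48929617e+00, -8.80167751e-06,
        1.52298411e+00, -8.53981001e-02]), 'qvel': array([ 0.00060611,  0.00095212,  0.00224972, -0.00119143, -0.00151176,
       -0.00031682]), 'joint_efforts': array([ 1.09806719e-03, -5.59842718e+01, -4.91751659e+01,  7.70762167e-02,
        3.58129630e-02, -1.19093434e-04]), 'tool_pos': array([ 0.25797654, -0.54107227,  0.2175803 ]), 'tcp_rot': array([-3.06243949e+00, -6.92527404e-01,  4.09283146e-04]), 'wrist_force': array([-0.24212665, -0.09175662,  0.5018198 ]), 'ft_torque': array([-0.04838898, -0.00342573, -0.05323499]), 'finger_force': 0.0, 'width': 0.09304442455962028}
scene [[433.39209543415967, 0.0, 277.0384457909494], [0.0, 433.39209543415967, 209.39048334061223], [0.0, 0.0, 1.0]] [[0.5801, 0.8145, 0.0117, -0.3634], [-0.4318, 0.2954, 0.8522, 0.1639], [0.6907, -0.4994, 0.523, -1.7112], [0.0, 0.0, 0.0, 1.0]] ['image', 'K', 'view', 'shot']
teal_frame [(0.56, [306.7, 191.5, 335.4, 221.8])]
pedal_pad [(0.53, [165.3, 217.4, 191.1, 236.7])]
cover [(0.8, [182.2, 223.0, 21
[... 247 characters left out ...]
189.1, 336.4, 226.7])]
top [[464.9397196960271, 0.0, 278.00720435545355], [0.0, 464.9397196960271, 213.87414253665753], [0.0, 0.0, 1.0]] [[0.0226, -0.9996, -0.0151, 0.0279], [0.9884, 0.0201, 0.1505, -0.5929], [-0.1502, -0.0183, 0.9885, -1.4715], [0.0, 0.0, 0.0, 1.0]] ['image', 'K', 'view', 'shot']
teal_frame [(0.56, [224.0, 203.0, 257.5, 213.4])]
pedal_pad [(0.67, [348.8, 239.1, 370.6, 272.6])]
cover [(0.74, [338.8, 217.8, 372.6, 237.6]), (0.71, [220.5, 198.6, 261.5, 246.9]), (0.6, [346.8, 239.8, 370.6, 270.1])]
rack [(0.84, [218.8, 198.8, 260.7, 246.8])]
yellow_frame_grip [(0.63, [220.1, 229.7, 253.7, 239.6])]
seat [(0.65, [326.2, 205.6, 380.3, 270.0]), (0.41, [137.7, 236.8, 155.1, 250.0])]
```

Run:
```python
import cv2
a=cv2.imread("pics/top0.png")[150:300,120:400]; cv2.imwrite("pics/t0c.png",cv2.resize(a,(784,420),interpolation=cv2.INTER_CUBIC))
```

```text
(no output)
```

View pics/t0c.png

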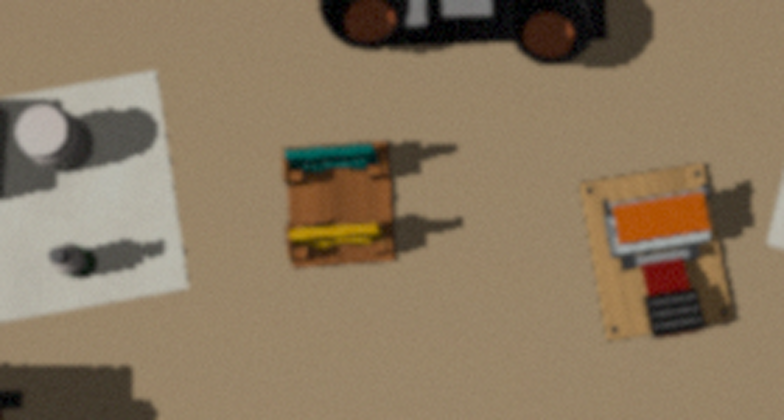

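View pics/scene0.png

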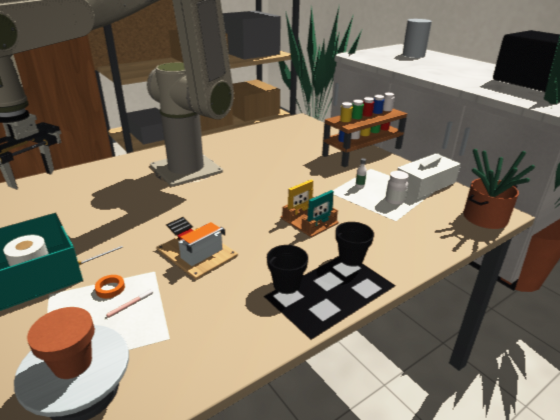

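The top view shows the teal frame at about (238,208), the yellow frame at (237,235), the orange cover at (356,228) and the pedal pad at (360,256). The stand is turned slightly.

```bash
cat > h.py <<'E'
import cv2,numpy as np
from workcell import robot
from scipy.spatial.transform import Rotation as R
F=np.diag([1,-1,-1.])
def ray(s,uv):
    M=s["view"];Rw=M[:3,:3];c=-Rw.T@M[:3,3]
    return c,Rw.T@F@np.linalg.inv(s["K"])@np.array([uv[0],uv[1],1.])
def atz(s,uv,z):
    c,d=ray(s,uv); return c+d*(z-c[2])/d[2]
def proj(s,p):
    M=s["view"];q=s["K"]@F@(M[:3,:3]@np.asarray(p,float)+M[:3,3]); return q[:2]/q[2]
def tri(a,ua,b,ub):
    c1,d1=ray(a,ua);c2,d2=ray(b,ub)
    A=np.c_[d1,-d2];t=np.linalg.lstsq(A,c2-c1,rcond=None)[0]
    return (c1+d1*t[0]+c2+d2*t[1])/2
def rect(s,d,z):
    """min area rect of a mask mapped on plane z: centre, long-side yaw(deg), size"""
    v,u=np.nonzero(d["pixels"]); P=np.array([atz(s,p,z)[:2] for p in zip(u,v)],np.float32)
    r=cv2.minAreaRect(P*1000);b=cv2.boxPoints(r);e=[b[1]-b[0],b[2]-b[1]];e=max(e,key=np.linalg.norm)
    return np.round(np.array(r[0])/1000,4),round(float(np.degrees(np.arctan2(e[1],e[0]))%180),1),np.round(r[1],1),P.mean(0).round(4)
E
python3 - <<'E'
from h import *
t=robot.snapshot("top");s=robot.snapshot("scene")
for n,z in(("teal_frame",.115),("yellow_frame_grip",.115),("pedal_pad",.05),("cover",.085),("rack",.048),("seat",.02)):
    a=robot.trace(t,n)[0];b=robot.trace(s,n)[0]
    cen=lambda d:np.argwhere(d["pixels"]).mean(0)[::-1]
    print(n,rect(t,a,z),tri(t,cen(a),s,cen(b)).round(3))
o=robot.get_obs();print(R.from_rotvec(o["tcp_rot"]).as_matrix().round(3))
E
```

```text
teal_frame (array([0.6058, 0.1616]), 93.9, array([ 26.8, 100.3]), array([0.6057, 0.158 ], dtype=float32)) [0.616 0.166 0.072]
yellow_frame_grip (array([0.5176, 0.1555]), 96.9, array([23.9, 93.3]), array([0.518 , 0.1578], dtype=float32)) [0.524 0.163 0.068]
pedal_pad (array([ 0.4665, -0.2228]), 10.7, array([96.8, 64.8]), array([ 0.4653, -0.2229], dtype=float32)) [ 0.463 -0.224  0.061]
cover (array([ 0.5513, -0.2085]), 100.0, array([ 48.1, 106.2]), array([ 0.5509, -0.2082], dtype=float32)) [ 0.552 -0.207  0.083]
rack (array([0.5611, 0.16  ]), 6.1, array([140.1, 125.2]), array([0.5547, 0.1559], dtype=float32)) [ 0.564  0.165 -0.007]
seat (array([0.638 , 0.5063]), 64.7, array([99.9, 68.6]), array([0.6382, 0.5062], dtype=float32)) [0.554 0.119 0.116]
[[ 0.903  0.43  -0.   ]
 [ 0.43  -0.903 -0.   ]
 [-0.     0.    -1.   ]]
```

```bash
python3 -m jog '[{"x":0.019,"y":0.030,"z":0.006,"rz":-0.027,"jaw":255},{"x":0.019,"y":0.030,"z":0.006,"rz":-0.027,"jaw":255},{"x":0.019,"y":0.030,"z":0.006,"rz":-0.027,"jaw":255},{"x":0.019,"y":0.030,"z":0.006,"rz":-0.027,"jaw":255},{"x":0.019,"y":0.030,"z":0.006,"rz":-0.027,"jaw":255},{"x":0.019,"y":0.030,"z":0.006,"rz":-0.027,"jaw":255},{"x":0.019,"y":0.030,"z":0.006,"rz":-0.027,"jaw":255},{"x":0.019,"y":0.030,"z":0.006,"rz":-0.027,"jaw":255},{"x":0.019,"y":0.030,"z":0.006,"rz":-0.027,"jaw":255},{"x":0.019,"y":0.030,"z":0.006,"rz":-0.027,"jaw":255},{"jaw":255},{"jaw":255}]'
python3 - <<'E'
from h import *
w=robot.snapshot("wrist");cv2.imwrite("pics/w1.png",w["image"][:,:,::-1])
o=robot.get_obs();print(o["t"],o["tool_pos"],R.from_rotvec(o["tcp_rot"]).as_matrix().round(3))
M=w["view"];print("cam",-M[:3,:3].T@M[:3,3],M[2,:3])
for n,z in(("pedal_pad",.05),("cover",.085),("seat",.02)):
    for d in robot.trace(w,n)[:2]: print(n,d["score"],d["extent"],rect(w,d,z))
E
```

```text
1.45 [ 0.25819544 -0.54160982  0.21861698] [[ 0.903  0.43   0.   ]
 [ 0.43  -0.903  0.   ]
 [ 0.    -0.    -1.   ]]
cam [ 0.32090928 -0.51025734  0.38352232] [0.22673977 0.10783545 0.96796725]
pedal_pad 0.24 [189.3, 14.2, 299.1, 67.5] (array([ 0.3692, -0.4475]), 96.4, array([  9.6, 109.2]), array([ 0.3704, -0.4488], dtype=float32))schema error: expected keys rx, ry, rz, x, y, z, jaw
```

View pics/w1.png

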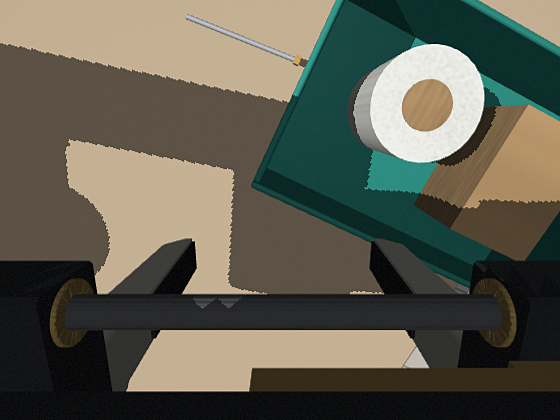

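The wrist view shows the teal box and the open fingers at the bottom. The jog was refused because it needs every key in each row.

```bash
python3 -m jog '[{"rx":0,"ry":0,"rz":-0.027,"x":0.019,"y":0.030,"z":0.006,"jaw":255},{"rx":0,"ry":0,"rz":-0.027,"x":0.019,"y":0.030,"z":0.006,"jaw":255},{"rx":0,"ry":0,"rz":-0.027,"x":0.019,"y":0.030,"z":0.006,"jaw":255},{"rx":0,"ry":0,"rz":-0.027,"x":0.019,"y":0.030,"z":0.006,"jaw":255},{"rx":0,"ry":0,"rz":-0.027,"x":0.019,"y":0.030,"z":0.006,"jaw":255},{"rx":0,"ry":0,"rz":-0.027,"x":0.019,"y":0.030,"z":0.006,"jaw":255},{"rx":0,"ry":0,"rz":-0.027,"x":0.019,"y":0.030,"z":0.006,"jaw":255},{"rx":0,"ry":0,"rz":-0.027,"x":0.019,"y":0.030,"z":0.006,"jaw":255},{"rx":0,"ry":0,"rz":-0.027,"x":0.019,"y":0.030,"z":0.006,"jaw":255},{"rx":0,"ry":0,"rz":-0.027,"x":0.019,"y":0.030,"z":0.006,"jaw":255},{"rx":0,"ry":0,"rz":0,"x":0,"y":0,"z":0,"jaw":255},{"rx":0,"ry":0,"rz":0,"x":0,"y":0,"z":0,"jaw":255}]'
python3 - <<'E'
from h import *
w=robot.snapshot("wrist");cv2.imwrite("pics/w2.png",w["image"][:,:,::-1])
o=robot.get_obs();print(o["t"],o["tool_pos"],R.from_rotvec(o["tcp_rot"]).as_matrix().round(3))
M=w["view"];print("cam",-M[:3,:3].T@M[:3,3],M[2,:3])
for n,z in(("pedal_pad",.05),("cover",.085),("seat",.02)):
    for d in robot.trace(w,n)[:2]: print(n,d["score"],d["extent"],rect(w,d,z))
np.savez("w2.npz",K=w["K"],view=w["view"])
E
```

```text
t: 2.8
tool_pos: [0.4485, -0.2412, 0.2788]
tcp_rot: [3.129, 0.278, 0.0]
wrist_force: [-0.6, 0.5, -0.9]
width: 0.0024
finger_force: 0.0
2.85 [ 0.44800707 -0.24184817  0.27851621] [[ 0.985  0.175 -0.   ]
 [ 0.175 -0.985 -0.   ]
 [-0.     0.    -1.   ]]
cam [ 0.51685243 -0.22740136  0.44373396] [0.24700585 0.04454057 0.9679898 ]
pedal_pad 0.97 [240.6, 116.8, 297.4, 205.0] (array([ 0.4675, -0.2184]), 10.1, array([100.8,  65.2]), array([ 0.4668, -0.2194], dtype=float32))
pedal_pad 0.38 [415.7, 59.0, 518.3, 71.1] (array([ 0.6078, -0.4161]), 100.1, array([ 10.2, 112.5]), array([ 0.6073, -0.4167], dtype=float32))
cover 0.63 [210.3, 53.8, 322.7, 108.4] (array([ 0.551 , -0.2037]), 100.1, array([ 47.6, 111.5]), array([ 0.5521, -0.2037], dtype=float32))
seat 0.8 [204.2, 31.8, 331.1, 204.4] (array([ 0.5113, -0.2112]), 10.1, array([201.8, 146.8]), array([ 0.5212, -0.2097], dtype=float32))
```

View pics/w2.png

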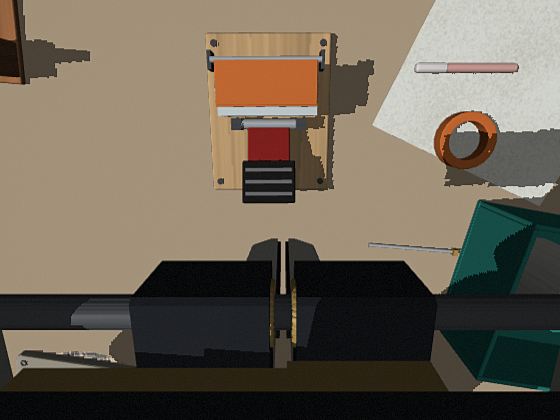

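Pad at about (269,181), hinge rod of the cover along row 57 (209–325), cover (215–318, 60–107); the base corners are (207,33) and (329,33), and the stand lies along the tool axes.

Run:
```python
from h import *
w=dict(np.load("w2.npz"));print(w["K"][0,0])
t=np.radians(10.1);X=np.array([np.cos(t),np.sin(t)]);Y=np.array([-X[1],X[0]])
for z in(.03,.04,.05,.06):
    a,b,c,d=[atz(w,p,z)[:2] for p in((244,182),(295,182),(269,162),(269,202))]
    print(z,(a-b)@Y,(d-c)@X,atz(w,(269,181.5),z)[:2],atz(w,(269,162),z)[:2]@X)
for nm,p,z in(("rod",(267,57),.0845),("cov c",(266,83),.086),("rodL",(209,57),.0845),("rodR",(325,57),.0845)):
    q=atz(w,p,z)[:2];print(nm,q,q@X,q@Y)
q=atz(w,(267,57),.0845)[:2]-.028*X;print("seat",q,q@X,q@Y)
```

```text
334.2542023287468
0.03 0.0639843392605787 -0.05088026043723476 [ 0.44046292 -0.22388048] 0.418793224093807
0.04 0.062437830034811764 -0.049650478382986335 [ 0.44230927 -0.22396558] 0.42000586330093886
0.05 0.060891320809044844 -0.04842069632873779 [ 0.44415561 -0.22405068] 0.4212185025080708
0.06 0.05934481158327794 -0.04719091427448932 [ 0.44600195 -0.22413578] 0.42243114171520263
rod [ 0.57393401 -0.2016206 ] 0.5296823134152059 -0.2991450472853786
cov c [ 0.54956936 -0.2047166 ] 0.5051523014815629 -0.29792032172358374
rodL [ 0.5638019  -0.14482989] 0.5296664234154473 -0.24145758478078821
rodR [ 0.58406775 -0.25842046] 0.5296982059771033 -0.3568418114445345
seat [ 0.54636792 -0.20653087] 0.5016823134152059 -0.2991450472853786
```

```bash
python3 -m jog '[{"rx":0,"ry":0,"rz":0,"x":-0.003,"y":0.009,"z":-0.040,"jaw":255},{"rx":0,"ry":0,"rz":0,"x":-0.003,"y":0.009,"z":-0.045,"jaw":255},{"rx":0,"ry":0,"rz":0,"x":0,"y":0,"z":-0.045,"jaw":255},{"rx":0,"ry":0,"rz":0,"x":0,"y":0,"z":-0.045,"jaw":255},{"rx":0,"ry":0,"rz":0,"x":0,"y":0,"z":-0.030,"jaw":255},{"rx":0,"ry":0,"rz":0,"x":0,"y":0,"z":-0.01,"jaw":255},{"rx":0,"ry":0,"rz":0,"x":0,"y":0,"z":-0.006,"jaw":255},{"rx":0,"ry":0,"rz":0,"x":0,"y":0,"z":-0.004,"jaw":255},{"rx":0,"ry":0,"rz":0,"x":0,"y":0,"z":0,"jaw":255}]'; python3 -m jog '[{"rx":0,"ry":0,"rz":0,"x":0,"y":0,"z":-0.004,"jaw":255},{"rx":0,"ry":0,"rz":0,"x":0,"y":0,"z":-0.004,"jaw":255},{"rx":0,"ry":0,"rz":0,"x":0,"y":0,"z":0,"jaw":255}]';python3 -m jog '[{"rx":0,"ry":0,"rz":0,"x":0,"y":0,"z":-0.004,"jaw":255},{"rx":0,"ry":0,"rz":0,"x":0,"y":0,"z":-0.004,"jaw":255},{"rx":0,"ry":0,"rz":0,"x":0,"y":0,"z":0,"jaw":255}]'
```

```text
t: 3.9
tool_pos: [0.4432, -0.2245, 0.055]
tcp_rot: [3.128, 0.274, 0.003]
wrist_force: [-0.6, 0.2, -0.6]
width: 0.0004
finger_force: 0.0
t: 4.2
tool_pos: [0.443, -0.2243, 0.0464]
tcp_rot: [3.128, 0.274, 0.003]
wrist_force: [-0.0, -0.3, 1.2]
width: 0.0005
finger_force: 0.6
t: 4.5
tool_pos: [0.4428, -0.2245, 0.0401]
tcp_rot: [3.128, 0.274, 0.001]
wrist_force: [-9.7, 1.5, 22.3]
width: 0.0005
finger_force: 11.3
```

Run:
```python
from h import *
s=robot.snapshot("scene");o=robot.get_obs();print(o["wrist_force"],o["tool_pos"])
cv2.imwrite("pics/s2.png",cv2.resize(s["image"][180:300,120:280,::-1],None,fx=4,fy=4,interpolation=cv2.INTER_CUBIC))
```

```text
[-10.45502613   1.99522738  23.45342982] [ 0.44277171 -0.22447061  0.04013399]
```

View pics/s2.png

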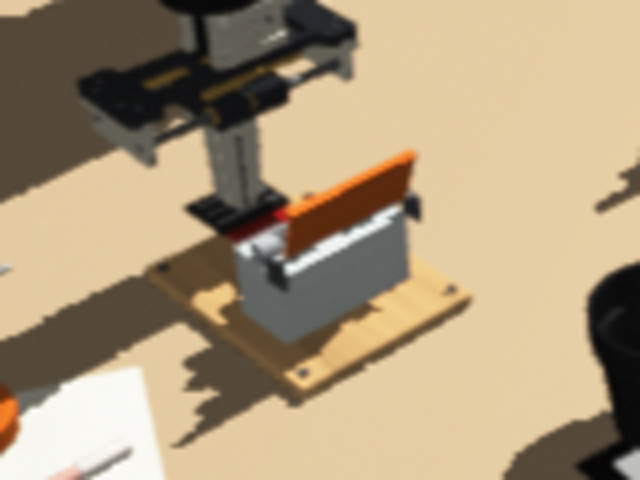

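The cover (crop 290–415, 155–255) stands about upright or past it. I'll check that the pedal is at its stop.

```bash
python3 -m jog '[{"rx":0,"ry":0,"rz":0,"x":-0.001,"y":0,"z":-0.0005,"jaw":255},{"rx":0,"ry":0,"rz":0,"x":-0.001,"y":0,"z":-0.0005,"jaw":255},{"rx":0,"ry":0,"rz":0,"x":0,"y":0,"z":0,"jaw":255},{"rx":0,"ry":0,"rz":0,"x":0,"y":0,"z":0,"jaw":255}]'
```

```text
t: 4.95
tool_pos: [0.4427, -0.2246, 0.0402]
tcp_rot: [3.127, 0.274, 0.007]
wrist_force: [-4.8, 4.1, 24.4]
width: 0.0004
finger_force: 11.9
```

```bash
python3 -m jog '[{"rx":0,"ry":0,"rz":0,"x":0,"y":0,"z":0.020,"jaw":255},{"rx":0,"ry":0,"rz":0,"x":0,"y":0,"z":0.045,"jaw":255},{"rx":0,"ry":0,"rz":0,"x":0,"y":0,"z":0.045,"jaw":255},{"rx":0,"ry":0,"rz":0,"x":0.01,"y":0,"z":0.045,"jaw":255},{"rx":0,"ry":0,"rz":0,"x":0.02,"y":0,"z":0.045,"jaw":255},{"rx":0,"ry":0,"rz":0,"x":0.02,"y":0,"z":0.040,"jaw":255},{"rx":0,"ry":0,"rz":0,"x":0,"y":0,"z":0,"jaw":255},{"rx":0,"ry":0,"rz":0,"x":0,"y":0,"z":0,"jaw":255}]'
python3 - <<'E'
from h import *
w=robot.snapshot("wrist");cv2.imwrite("pics/w3.png",cv2.resize(w["image"][30:260,150:400,::-1],None,fx=2.6,fy=2.6,interpolation=cv2.INTER_CUBIC))
np.savez("w3.npz",K=w["K"],view=w["view"])
for d in robot.trace(w,"cover")[:1]: print(d["score"],d["extent"])
E
```

```text
t: 5.75
tool_pos: [0.4911, -0.2236, 0.2775]
tcp_rot: [3.129, 0.275, 0.003]
wrist_force: [0.0, 0.7, -0.2]
width: 0.0002
finger_force: 0.0
0.93 [216.5, 82.8, 330.0, 111.3]
```

View pics/w3.png

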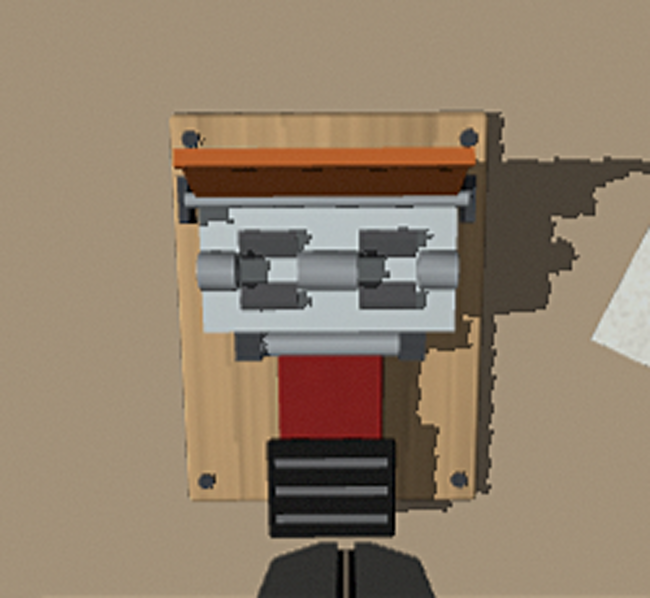

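The cover is tipped back; the knuckles are free at crop row 270 (columns 197–459), hinge rod row 200, cover tip row 150–165.

Run:
```python
from h import *
w=dict(np.load("w3.npz"));t=np.radians(10.1);X=np.array([np.cos(t),np.sin(t),0]);Y=np.array([-X[1],X[0],0])
f=lambda u,v:(150+u/2.6,30+v/2.6)
L,Rr=[atz(w,f(u,270),.076) for u in(197,459)];m=atz(w,f(329,270),.076)
print("seat",(L+Rr)/2,"len",np.linalg.norm(L-Rr),"yaw",np.degrees(np.arctan2(*(L-Rr)[[1,0]]))-90,m)
for a in[(299,358)]: print("mid",[ (atz(w,f(u,270),.078)@Y).round(4) for u in a], ((L+Rr)/2)@Y)
S=(L+Rr)/2;S[2]=.075
H=S+.028*X+np.array([0,0,.0095]);
for ang in(1.5,1.6,1.7,1.8,1.85,1.9):
    p=H+.044*(-np.cos(ang)*X+np.array([0,0,np.sin(ang)]));u=proj(w,p);print(ang,(u[1]-30)*2.6)
print("rod",(proj(w,H)[1]-30)*2.6)
```

```text
seat [ 0.54452984 -0.20578828  0.076     ] len 0.10803400989628333 yaw 10.018747816233713 [ 0.54460017 -0.20618641  0.076     ]
mid [np.float64(-0.2862), np.float64(-0.3104)] -0.29809163109188214
1.5 202.37577060981477
1.6 189.10068226315872
1.7 175.84477706074387
1.8 162.79845702271862
1.85 156.4129594699658
1.9 150.150034868779
rod 198.2925424280491
```

The pedal is down and the cover angle comes out at about 1.85. The seat is at (0.545,−0.206), yaw 10°. Next is the rack.

```bash
python3 -m jog '[{"rx":0,"ry":0,"rz":0.124,"x":0.008,"y":0.027,"z":0.002,"jaw":0},{"rx":0,"ry":0,"rz":0.124,"x":0.008,"y":0.027,"z":0.002,"jaw":0},{"rx":0,"ry":0,"rz":0.124,"x":0.008,"y":0.027,"z":0.002,"jaw":0},{"rx":0,"ry":0,"rz":0.124,"x":0.008,"y":0.027,"z":0.002,"jaw":0},{"rx":0,"ry":0,"rz":0.124,"x":0.008,"y":0.027,"z":0.002,"jaw":0},{"rx":0,"ry":0,"rz":0.124,"x":0.008,"y":0.027,"z":0.002,"jaw":0},{"rx":0,"ry":0,"rz":0.124,"x":0.008,"y":0.027,"z":0.002,"jaw":0},{"rx":0,"ry":0,"rz":0.124,"x":0.008,"y":0.027,"z":0.002,"jaw":0},{"rx":0,"ry":0,"rz":0.124,"x":0.008,"y":0.027,"z":0.002,"jaw":0},{"rx":0,"ry":0,"rz":0.124,"x":0.008,"y":0.027,"z":0.002,"jaw":0},{"rx":0,"ry":0,"rz":0.124,"x":0.008,"y":0.027,"z":0.002,"jaw":0},{"rx":0,"ry":0,"rz":0.124,"x":0.008,"y":0.027,"z":0.002,"jaw":0}]'
python3 -m jog '[{"rx":0,"ry":0,"rz":0,"x":0,"y":0,"z":0,"jaw":0},{"rx":0,"ry":0,"rz":0,"x":0,"y":0,"z":0,"jaw":0}]'
python3 - <<'E'
from h import *
w=robot.snapshot("wrist");cv2.imwrite("pics/w4.png",w["image"][:,:,::-1])
np.savez("w4.npz",K=w["K"],view=w["view"])
o=robot.get_obs();m=R.from_rotvec(o["tcp_rot"]).as_matrix();print(o["tool_pos"],m[:,1],o["joints"])
for n,z in(("teal_frame",.115),("rack",.048)):
    for d in robot.trace(w,n)[:2]: print(n,d["score"],d["extent"],rect(w,d,z))
E
```

```text
t: 7.05
tool_pos: [0.5851, 0.1012, 0.2983]
tcp_rot: [-2.11, -2.324, 0.004]
wrist_force: [0.7, 0.0, -0.9]
width: 0.0908
finger_force: 0.0
t: 7.25
tool_pos: [0.5852, 0.1004, 0.2986]
tcp_rot: [-2.116, -2.319, 0.004]
wrist_force: [-0.3, -0.6, 0.3]
width: 0.0931
finger_force: 0.0
[0.58527679 0.09978876 0.29898252] [ 0.99592824  0.09010689 -0.00277402] [ 8.27795532e-02  9.72131649e-02  1.37892619e+00 -3.90187426e-04
  1.66822449e+00 -7.48799091e-03]
teal_frame 0.67 [300.3, 72.2, 321.6, 175.1] (array([0.6099, 0.169 ]), 95.4, array([20.8, 98.2]), array([0.6105, 0.1708], dtype=float32))
teal_frame 0.42 [377.1, 291.6, 428.6, 371.5] (array([ 0.7296, -0.0678]), 128.6, array([ 39.4, 120. ]), array([ 0.744 , -0.0833], dtype=float32))
rack 0.87 [220.9, 67.8, 331.8, 172.8] (array([0.5698, 0.1656]), 5.3, array([131.6, 121.8]), array([0.5736, 0.1696], dtype=float32))
```

View pics/w4.png

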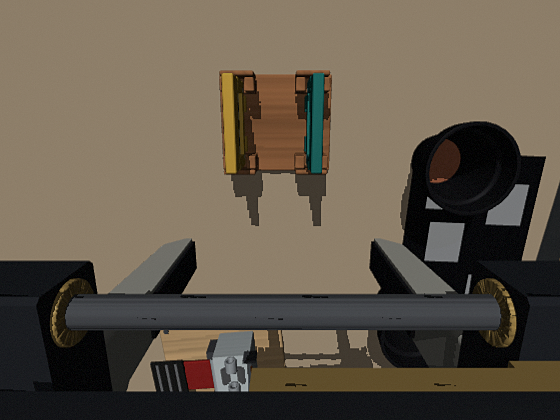

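The teal frame's bright top strip runs from about (319,73) to (316,171). The yellow frame is at column 230.

```bash
python3 - <<'E'
from h import *
w=dict(np.load("w4.npz"))
a,b=atz(w,(319,73),.115),atz(w,(316,171),.115);print(a,b,np.linalg.norm(a-b),(a+b)/2,np.degrees(np.arctan2(*(a-b)[[1,0]])))
for uv in((313,122),(317.5,122),(323.5,122)):print(atz(w,uv,.115))
E
python3 - <<'E'
import cv2
a=cv2.imread("pics/w4.png")[60:185,290:340]
print(a[60,10:45].tolist()); print(a[5:16,29].tolist()); print(a[105:120,26].tolist())
E
```

```text
[0.60973282 0.21831321 0.115     ] [0.61792101 0.12256059 0.115     ] 0.09610208652402402 [0.61382691 0.1704369  0.115     ] 94.88770142342442
[0.609154   0.17173639 0.115     ]
[0.6136806  0.17214791 0.115     ]
[0.61971549 0.17269655 0.115     ]
[[50, 76, 115], [48, 75, 114], [49, 79, 115], [49, 77, 115], [54, 82, 122], [46, 75, 117], [10, 20, 37], [82, 84, 18], [96, 102, 29], [81, 86, 23], [29, 32, 10], [4, 3, 0], [75, 79, 19], [88, 94, 25], [93, 98, 32], [90, 95, 26], [90, 95, 30], [90, 95, 29], [89, 95, 28], [88, 93, 25], [89, 96, 29], [92, 96, 25], [73, 76, 8], [28, 41, 48], [48, 78, 121], [53, 82, 123], [46, 72, 109], [47, 73, 107], [52, 80, 120], [40, 65, 104], [50, 61, 74], [108, 129, 143], [110, 131, 146], [106, 128, 143], [106, 128, 142]]
[[106, 128, 143], [106, 126, 142], [107, 127, 142], [107, 130, 143], [114, 134, 144], [70, 98, 139], [52, 88, 141], [47, 75, 110], [94, 100, 47], [96, 100, 25], [91, 96, 27]]
[[88, 92, 29], [84, 90, 23], [85, 92, 25], [88, 91, 27], [85, 90, 24], [86, 91, 26], [88, 93, 24], [74, 78, 19], [33, 37, 23], [17, 25, 34], [47, 56, 65], [47, 57, 64], [49, 59, 65], [48, 56, 65], [48, 58, 65]]
```

```bash
python3 -m jog '[{"rx":0,"ry":0,"rz":0,"x":0.008,"y":0.020,"z":-0.040,"jaw":0},{"rx":0,"ry":0,"rz":0,"x":0.008,"y":0.020,"z":-0.040,"jaw":0},{"rx":0,"ry":0,"rz":0,"x":0.008,"y":0.020,"z":-0.040,"jaw":0},{"rx":0,"ry":0,"rz":0,"x":0.0045,"y":0.010,"z":-0.020,"jaw":0},{"rx":0,"ry":0,"rz":0,"x":0,"y":0,"z":0,"jaw":0},{"rx":0,"ry":0,"rz":0,"x":0,"y":0,"z":0,"jaw":0}]'
python3 - <<'E'
from h import *
w=robot.snapshot("wrist");cv2.imwrite("pics/w5.png",w["image"][:,:,::-1])
np.savez("w5.npz",K=w["K"],view=w["view"])
o=robot.get_obs();m=R.from_rotvec(o["tcp_rot"]).as_matrix();print(o["tool_pos"],m[:,1])
for z in (.1,.115): print(proj(w,o["tool_pos"]*[1,1,0]+[0,0,z]))
E
```

```text
t: 8.0
tool_pos: [0.6146, 0.1694, 0.161]
tcp_rot: [-2.118, -2.32, 0.001]
wrist_force: [-1.1, 0.5, 0.4]
width: 0.0928
finger_force: 0.0
[0.61542754 0.16941112 0.16245742] [0.99588497 0.0906049  0.00196712]
[283.56865934 223.53888104]
[283.62376481 230.3225878 ]
```

View pics/w5.png

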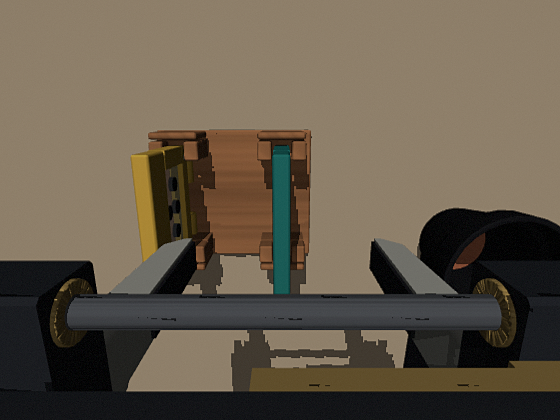

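Run:
```python
from h import *
w=dict(np.load("w5.npz"));im=cv2.imread("pics/w5.png");print(im[140:162,283].tolist());print(im[220,262:302,0].tolist())
for r in(151,153,155):print(atz(w,(282.5,r),.115))
for c in(273,282,291):print(atz(w,(c,220),.115))
```

```text
[[18, 34, 53], [26, 42, 60], [22, 35, 57], [23, 38, 59], [18, 33, 48], [14, 19, 13], [61, 63, 13], [64, 67, 14], [64, 67, 19], [60, 63, 13], [66, 70, 16], [63, 66, 17], [61, 64, 15], [58, 62, 13], [76, 80, 22], [94, 101, 30], [94, 101, 29], [86, 92, 24], [86, 91, 23], [88, 94, 27], [89, 95, 30], [88, 93, 26]]
[53, 53, 51, 52, 56, 51, 52, 51, 53, 56, 31, 74, 80, 90, 88, 85, 86, 87, 87, 86, 87, 87, 87, 86, 86, 88, 78, 69, 23, 21, 24, 24, 24, 27, 23, 16, 57, 56, 53, 53]
[0.60998897 0.22128837 0.115     ]
[0.61010052 0.22005427 0.115     ]
[0.61021241 0.21881648 0.115     ]
[0.60780935 0.17590573 0.115     ]
[0.61371234 0.17644041 0.115     ]
[0.61961523 0.17697509 0.115     ]
```

The teal strip (columns 273–290) passes right through the grasp centre, and its far end at row 154 puts the frame's middle at y≈0.170. Descending to grip.

```bash
python3 -m jog '[{"rx":0,"ry":0,"rz":0,"x":-0.001,"y":0,"z":-0.03,"jaw":0},{"rx":0,"ry":0,"rz":0,"x":0,"y":0,"z":-0.03,"jaw":0},{"rx":0,"ry":0,"rz":0,"x":0,"y":0,"z":-0.02,"jaw":0},{"rx":0,"ry":0,"rz":0,"x":0,"y":0,"z":0,"jaw":120},{"rx":0,"ry":0,"rz":0,"x":0,"y":0,"z":0,"jaw":180},{"rx":0,"ry":0,"rz":0,"x":0,"y":0,"z":0,"jaw":255},{"rx":0,"ry":0,"rz":0,"x":0,"y":0,"z":0,"jaw":255},{"rx":0,"ry":0,"rz":0,"x":0,"y":0,"z":0,"jaw":255},{"rx":0,"ry":0,"rz":0,"x":0,"y":0,"z":0,"jaw":255},{"rx":0,"ry":0,"rz":0,"x":0,"y":0,"z":0,"jaw":255}]' 35
python3 -m jog '[{"rx":0,"ry":0,"rz":0,"x":0,"y":0,"z":0.01,"jaw":255},{"rx":0,"ry":0,"rz":0,"x":0,"y":0,"z":0.02,"jaw":255},{"rx":0,"ry":0,"rz":0,"x":0,"y":0,"z":0.03,"jaw":255},{"rx":0,"ry":0,"rz":0,"x":0,"y":0,"z":0.04,"jaw":255},{"rx":0,"ry":0,"rz":0,"x":0,"y":0,"z":0.04,"jaw":255},{"rx":0,"ry":0,"rz":0,"x":0,"y":0,"z":0.04,"jaw":255},{"rx":0,"ry":0,"rz":0,"x":0,"y":0,"z":0,"jaw":255},{"rx":0,"ry":0,"rz":0,"x":0,"y":0,"z":0,"jaw":255}]'
```

```text
t: 9.05
tool_pos: [0.6138, 0.1705, 0.0809]
tcp_rot: [2.117, 2.321, 0.0]
wrist_force: [0.2, 0.7, -0.1]
width: 0.0413
finger_force: 0.0
t: 9.85
tool_pos: [0.6145, 0.1706, 0.2629]
tcp_rot: [2.115, 2.32, 0.005]
wrist_force: [0.4, -0.5, -0.7]
width: 0.0006
finger_force: 0.0
```

The fingers were slower than I allowed for and missed the frame. I'll open again and check it.

```bash
python3 -m jog '[{"rx":0,"ry":0,"rz":0,"x":0,"y":0,"z":-0.04,"jaw":0},{"rx":0,"ry":0,"rz":0,"x":0,"y":0,"z":-0.04,"jaw":0},{"rx":0,"ry":0,"rz":0,"x":0,"y":0,"z":-0.02,"jaw":0},{"rx":0,"ry":0,"rz":0,"x":0,"y":0,"z":0,"jaw":0},{"rx":0,"ry":0,"rz":0,"x":0,"y":0,"z":0,"jaw":0},{"rx":0,"ry":0,"rz":0,"x":0,"y":0,"z":0,"jaw":0},{"rx":0,"ry":0,"rz":0,"x":0,"y":0,"z":0,"jaw":0},{"rx":0,"ry":0,"rz":0,"x":0,"y":0,"z":0,"jaw":0},{"rx":0,"ry":0,"rz":0,"x":0,"y":0,"z":0,"jaw":0},{"rx":0,"ry":0,"rz":0,"x":0,"y":0,"z":0,"jaw":0}]'
python3 - <<'E'
from h import *
w=robot.snapshot("wrist");im=w["image"][:,:,::-1];cv2.imwrite("pics/w6.png",im)
print(cv2.absdiff(im,cv2.imread("pics/w5.png"))[120:290,120:320].mean())
print(im[140:165,283,1].tolist());print(im[220,262:302,0].tolist(),im[170,262:302,0].tolist());print(robot.get_obs()["tool_pos"])
r=160;print(atz(w,(282.5,154),.115))
E
```

```text
t: 10.85
tool_pos: [0.6139, 0.1704, 0.1611]
tcp_rot: [2.117, 2.321, 0.001]
wrist_force: [0.4, -0.3, 0.7]
width: 0.0756
finger_force: 0.0
12.236921568627452
[22, 30, 37, 39, 39, 40, 19, 77, 72, 67, 68, 76, 69, 67, 67, 63, 96, 104, 100, 95, 97, 97, 94, 97, 98]
[54, 54, 53, 55, 53, 54, 52, 54, 53, 54, 55, 36, 74, 81, 92, 89, 87, 90, 89, 89, 89, 88, 89, 89, 90, 90, 88, 77, 59, 25, 20, 25, 25, 24, 23, 26, 17, 57, 56, 55] [60, 62, 29, 25, 26, 25, 24, 25, 26, 26, 13, 64, 80, 86, 92, 92, 90, 89, 91, 90, 92, 92, 90, 93, 90, 92, 92, 79, 72, 23, 23, 21, 29, 27, 24, 24, 26, 23, 25, 24]
[0.61375362 0.17039985 0.16086964]
[0.60946698 0.22048879 0.115     ]
```

View pics/w6.png

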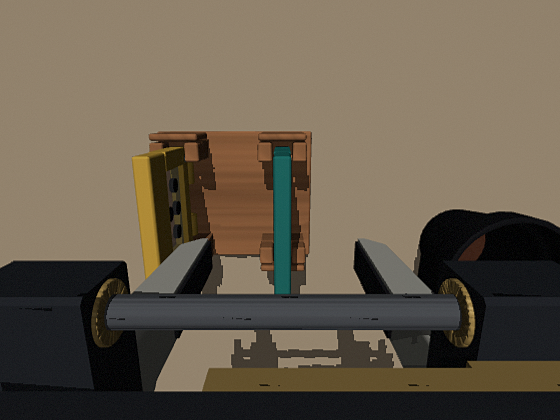

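The frame still stands in its slot, unmoved (strip at columns 273–290). I'll grip again and confirm the width before lifting.

```bash
python3 -m jog '[{"rx":0,"ry":0,"rz":0,"x":0,"y":0,"z":-0.03,"jaw":60},{"rx":0,"ry":0,"rz":0,"x":0,"y":0,"z":-0.03,"jaw":60},{"rx":0,"ry":0,"rz":0,"x":0,"y":0,"z":-0.02,"jaw":120},{"rx":0,"ry":0,"rz":0,"x":0,"y":0,"z":0,"jaw":255},{"rx":0,"ry":0,"rz":0,"x":0,"y":0,"z":0,"jaw":255},{"rx":0,"ry":0,"rz":0,"x":0,"y":0,"z":0,"jaw":255},{"rx":0,"ry":0,"rz":0,"x":0,"y":0,"z":0,"jaw":255},{"rx":0,"ry":0,"rz":0,"x":0,"y":0,"z":0,"jaw":255},{"rx":0,"ry":0,"rz":0,"x":0,"y":0,"z":0,"jaw":255},{"rx":0,"ry":0,"rz":0,"x":0,"y":0,"z":0,"jaw":255},{"rx":0,"ry":0,"rz":0,"x":0,"y":0,"z":0,"jaw":255},{"rx":0,"ry":0,"rz":0,"x":0,"y":0,"z":0,"jaw":255}]' 35
python3 -m jog '[{"rx":0,"ry":0,"rz":0,"x":0,"y":0,"z":0,"jaw":255},{"rx":0,"ry":0,"rz":0,"x":0,"y":0,"z":0,"jaw":255},{"rx":0,"ry":0,"rz":0,"x":0,"y":0,"z":0,"jaw":255},{"rx":0,"ry":0,"rz":0,"x":0,"y":0,"z":0,"jaw":255}]'
```

```text
t: 12.1
tool_pos: [0.6139, 0.1704, 0.081]
tcp_rot: [2.117, 2.321, 0.001]
wrist_force: [-0.6, 0.7, 2.4]
width: 0.0122
finger_force: 35.0
t: 12.5
tool_pos: [0.6139, 0.1704, 0.081]
tcp_rot: [2.117, 2.321, 0.001]
wrist_force: [-0.6, -0.2, 4.3]
width: 0.0114
finger_force: 35.0
```

```bash
python3 -m jog '[{"rx":0,"ry":0,"rz":0,"x":0,"y":0,"z":0.010,"jaw":255},{"rx":0,"ry":0,"rz":0,"x":0,"y":0,"z":0.020,"jaw":255},{"rx":0,"ry":0,"rz":0,"x":0,"y":0,"z":0.030,"jaw":255},{"rx":0,"ry":0,"rz":0,"x":0,"y":0,"z":0.030,"jaw":255},{"rx":0,"ry":0,"rz":0,"x":0,"y":0,"z":0.030,"jaw":255},{"rx":0,"ry":0,"rz":0,"x":0,"y":0,"z":0.020,"jaw":255},{"rx":0,"ry":0,"rz":0,"x":0,"y":0,"z":0,"jaw":255},{"rx":0,"ry":0,"rz":0,"x":0,"y":0,"z":0,"jaw":255}]'
python3 -m jog '[{"rx":0,"ry":0,"rz":0,"x":-0.003,"y":-0.015,"z":0,"jaw":255},{"rx":0,"ry":0,"rz":0.01,"x":-0.006,"y":-0.032,"z":0,"jaw":255},{"rx":0,"ry":0,"rz":0.01,"x":-0.007,"y":-0.040,"z":0,"jaw":255},{"rx":0,"ry":0,"rz":0.01,"x":-0.008,"y":-0.042,"z":0,"jaw":255},{"rx":0,"ry":0,"rz":0.01,"x":-0.008,"y":-0.042,"z":0,"jaw":255},{"rx":0,"ry":0,"rz":0.01,"x":-0.008,"y":-0.042,"z":0,"jaw":255},{"rx":0,"ry":0,"rz":0.01,"x":-0.008,"y":-0.042,"z":0,"jaw":255},{"rx":0,"ry":0,"rz":0.01,"x":-0.008,"y":-0.042,"z":0,"jaw":255},{"rx":0,"ry":0,"rz":0.01,"x":-0.007,"y":-0.040,"z":0,"jaw":255},{"rx":0,"ry":0,"rz":0.005,"x":-0.005,"y":-0.028,"z":0,"jaw":255},{"rx":0,"ry":0,"rz":0,"x":-0.001,"y":-0.011,"z":0,"jaw":255},{"rx":0,"ry":0,"rz":0,"x":0,"y":0,"z":0,"jaw":255}]'
python3 -m jog '[{"rx":0,"ry":0,"rz":0,"x":0,"y":0,"z":0,"jaw":255},{"rx":0,"ry":0,"rz":0,"x":0,"y":0,"z":0,"jaw":255}]'
python3 - <<'E'
from h import *
w=robot.snapshot("wrist");im=w["image"][:,:,::-1];cv2.imwrite("pics/w7.png",im);np.savez("w7.npz",K=w["K"],view=w["view"])
o=robot.get_obs();m=R.from_rotvec(o["tcp_rot"]).as_matrix();print(o["tool_pos"],np.degrees(np.arctan2(m[1,1],m[0,1])),m[:,2],o["width"])
E
```

```text
t: 13.3
tool_pos: [0.6135, 0.1703, 0.2201]
tcp_rot: [-2.117, -2.321, 0.0]
wrist_force: [0.0, -0.4, -1.9]
width: 0.0117
finger_force: 35.0
t: 14.5
tool_pos: [0.5432, -0.2071, 0.2189]
tcp_rot: [-2.018, -2.404, 0.001]
wrist_force: [0.6, -0.7, -2.2]
width: 0.0117
finger_force: 35.0
t: 14.7
tool_pos: [0.5447, -0.2043, 0.2202]
tcp_rot: [-2.014, -2.41, -0.0]
wrist_force: [-0.3, -0.3, -1.6]
width: 0.0121
finger_force: 35.0
[ 0.54485929 -0.20423503  0.22036655] 10.237715812699085 [-3.67976911e-04  4.86480372e-04 -9.99999814e-01] 0.011769040702673855
```

View pics/w7.png

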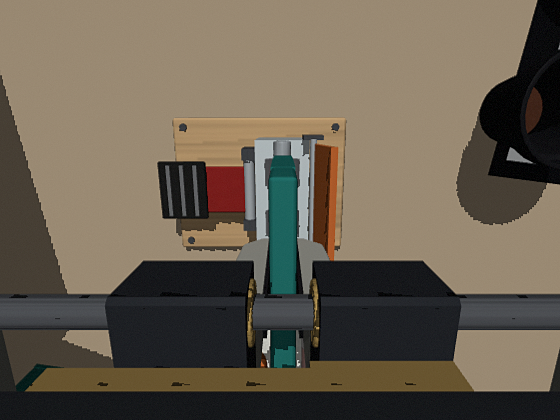

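The frame hangs above the stand: its top strip is at columns 272–297 with its far edge near row 178, and the stand's end knuckle is at about (282,148). I've used all ten views, so from here I work from numbers.

Run:
```python
from h import *
w=dict(np.load("w7.npz"));im=cv2.imread("pics/w7.png")
print("col283 r130-190 BGR",[tuple(x) for x in im[130:190,283].tolist()])
print("row148 c262:302",im[148,262:302].mean(1).astype(int).tolist())
print("row200 c262:306",im[200,262:306,1].tolist());print("row230",im[230,262:306,1].tolist())
S=np.array([.5448,-.2062,.075]);t=np.radians(10.1);X=np.array([np.cos(t),np.sin(t),0]);Y=np.array([-X[1],X[0],0])
print("pred knuckle end",proj(w,S+.0535*Y),proj(w,S+.0535*Y+[0,0,.008]),"sides",proj(w,S+.0475*Y+.008*X),proj(w,S+.0475*Y-.008*X))
def loc(uv,z): p=atz(w,uv,z)-S; return (p@X).round(4),(p@Y).round(4)
for r in(176,178,180): print(r,loc((284,r),.2544))
for r in(138,140,142): print("kn",r,loc((282,r),.075),loc((282,r),.083))
for c,r in((272,200),(297,200),(270,230),(297,230)):print(c,r,loc((c,r),.2544))
```

```text
col283 r130-190 BGR [(102, 140, 171), (99, 138, 167), (103, 142, 173), (103, 142, 173), (104, 143, 174), (104, 145, 177), (97, 140, 175), (116, 130, 139), (124, 123, 117), (128, 125, 120), (146, 145, 138), (139, 135, 130), (152, 150, 144), (149, 146, 141), (146, 144, 138), (146, 142, 138), (146, 143, 139), (145, 142, 137), (144, 142, 137), (145, 143, 137), (146, 143, 139), (144, 141, 135), (145, 143, 137), (146, 144, 139), (153, 149, 148), (101, 102, 75), (66, 72, 15), (69, 74, 19), (69, 72, 21), (68, 71, 17), (67, 70, 17), (68, 71, 21), (69, 73, 23), (68, 72, 20), (69, 72, 20), (65, 69, 16), (73, 78, 22), (73, 77, 18), (68, 72, 17), (67, 70, 20), (68, 72, 20), (67, 69, 15), (68, 73, 19), (67, 72, 17), (67, 72, 17), (68, 72, 18), (75, 79, 22), (93, 99, 26), (104, 112, 32), (104, 110, 35), (101, 105, 32), (96, 101, 30), (94, 99, 29), (95, 102, 31), (93, 99, 28), (94, 102, 31), (92, 99, 28), (95, 102, 31), (95, 100, 31), (94, 100, 29)]
row148 c262:302 [176, 177, 178, 177, 178, 177, 177, 177, 179, 181, 192, 81, 81, 99, 116, 129, 132, 136, 140, 146, 149, 141, 137, 136, 129, 117, 108, 91,
[... 527 characters left out ...]
9906] [282.06080126 142.49065843] sides [290.79427308 148.59030938] [273.34712241 148.56600198]
176 (np.float64(0.0011), np.float64(0.0513))
178 (np.float64(0.0011), np.float64(0.0506))
180 (np.float64(0.0011), np.float64(0.0498))
kn 138 (np.float64(-0.0001), np.float64(0.057)) (np.float64(-0.0001), np.float64(0.0574))
kn 140 (np.float64(-0.0001), np.float64(0.0552)) (np.float64(-0.0001), np.float64(0.0557))
kn 142 (np.float64(-0.0001), np.float64(0.0534)) (np.float64(-0.0001), np.float64(0.0539))
272 200 (np.float64(-0.0037), np.float64(0.0416))
297 200 (np.float64(0.0063), np.float64(0.0416))
270 230 (np.float64(-0.0046), np.float64(0.0289))
297 230 (np.float64(0.0065), np.float64(0.0289))
```

```bash
python3 -m jog '[{"rx":0,"ry":0,"rz":0,"x":-0.001,"y":-0.0005,"z":-0.01,"jaw":255},{"rx":0,"ry":0,"rz":0,"x":0,"y":0,"z":-0.02,"jaw":255},{"rx":0,"ry":0,"rz":0,"x":0,"y":0,"z":-0.015,"jaw":255},{"rx":0,"ry":0,"rz":0,"x":0,"y":0,"z":-0.01,"jaw":255},{"rx":0,"ry":0,"rz":0,"x":0,"y":0,"z":-0.005,"jaw":255},{"rx":0,"ry":0,"rz":0,"x":0,"y":0,"z":0,"jaw":255},{"rx":0,"ry":0,"rz":0,"x":0,"y":0,"z":0,"jaw":255}]'
python3 -m jog '[{"rx":0,"ry":0,"rz":0,"x":0,"y":0,"z":-0.003,"jaw":255},{"rx":0,"ry":0,"rz":0,"x":0,"y":0,"z":-0.003,"jaw":255},{"rx":0,"ry":0,"rz":0,"x":0,"y":0,"z":-0.002,"jaw":255},{"rx":0,"ry":0,"rz":0,"x":0,"y":0,"z":0,"jaw":255},{"rx":0,"ry":0,"rz":0,"x":0,"y":0,"z":0,"jaw":255}]'
```

```text
t: 15.45
tool_pos: [0.544, -0.2063, 0.1612]
tcp_rot: [2.016, 2.409, 0.0]
wrist_force: [0.8, -0.2, -0.7]
width: 0.0118
finger_force: 35.0
t: 15.95
tool_pos: [0.5436, -0.2061, 0.1526]
tcp_rot: [-2.016, -2.409, 0.0]
wrist_force: [0.5, 0.6, -2.0]
width: 0.0118
finger_force: 35.0
```

```bash
python3 -m jog '[{"rx":0,"ry":0,"rz":0,"x":0,"y":0.001,"z":0,"jaw":255},{"rx":0,"ry":0,"rz":0,"x":0,"y":0,"z":-0.002,"jaw":255},{"rx":0,"ry":0,"rz":0,"x":0,"y":0,"z":-0.002,"jaw":255},{"rx":0,"ry":0,"rz":0,"x":0,"y":0,"z":0,"jaw":255},{"rx":0,"ry":0,"rz":0,"x":0,"y":0,"z":0,"jaw":255}]'; python3 -m jog '[{"rx":0,"ry":0,"rz":0,"x":0,"y":0,"z":-0.001,"jaw":255},{"rx":0,"ry":0,"rz":0,"x":0,"y":0,"z":-0.001,"jaw":255},{"rx":0,"ry":0,"rz":0,"x":0,"y":0,"z":0,"jaw":255},{"rx":0,"ry":0,"rz":0,"x":0,"y":0,"z":0,"jaw":255}]'
```

```text
t: 16.45
tool_pos: [0.5436, -0.2051, 0.1485]
tcp_rot: [-2.016, -2.409, 0.0]
wrist_force: [0.1, 0.6, -1.9]
width: 0.0119
finger_force: 35.0
t: 16.85
tool_pos: [0.5437, -0.2051, 0.1466]
tcp_rot: [-2.016, -2.409, 0.0]
wrist_force: [0.7, -0.8, -1.9]
width: 0.0118
finger_force: 35.0
```

The knuckles are in the gaps with no contact force. Continuing down.

```bash
python3 -m jog '[{"rx":0,"ry":0,"rz":0,"x":0,"y":0,"z":-0.002,"jaw":255},{"rx":0,"ry":0,"rz":0,"x":0,"y":0,"z":-0.002,"jaw":255},{"rx":0,"ry":0,"rz":0,"x":0,"y":0,"z":0,"jaw":255},{"rx":0,"ry":0,"rz":0,"x":0,"y":0,"z":0,"jaw":255}]'; python3 -m jog '[{"rx":0,"ry":0,"rz":0,"x":0,"y":0,"z":-0.001,"jaw":255},{"rx":0,"ry":0,"rz":0,"x":0,"y":0,"z":-0.001,"jaw":255},{"rx":0,"ry":0,"rz":0,"x":0,"y":0,"z":0,"jaw":255},{"rx":0,"ry":0,"rz":0,"x":0,"y":0,"z":0,"jaw":255}]'; python3 -m jog '[{"rx":0,"ry":0,"rz":0,"x":0,"y":0,"z":-0.001,"jaw":255},{"rx":0,"ry":0,"rz":0,"x":0,"y":0,"z":-0.001,"jaw":255},{"rx":0,"ry":0,"rz":0,"x":0,"y":0,"z":0,"jaw":255},{"rx":0,"ry":0,"rz":0,"x":0,"y":0,"z":0,"jaw":255}]'
```

```text
t: 17.25
tool_pos: [0.5436, -0.2051, 0.1425]
tcp_rot: [-2.016, -2.409, 0.0]
wrist_force: [-0.3, 0.1, -2.0]
width: 0.0118
finger_force: 35.0
t: 17.65
tool_pos: [0.5437, -0.2051, 0.1406]
tcp_rot: [-2.016, -2.409, 0.0]
wrist_force: [0.0, -0.2, -0.8]
width: 0.012
finger_force: 35.0
t: 18.05
tool_pos: [0.5437, -0.2051, 0.1386]
tcp_rot: [-2.016, -2.409, 0.0]
wrist_force: [0.7, -0.3, -1.0]
width: 0.0118
finger_force: 35.0
```

Small steps now.

```bash
for i in 1; do python3 -m jog '[{"rx":0,"ry":0,"rz":0,"x":0,"y":0,"z":-0.0005,"jaw":255},{"rx":0,"ry":0,"rz":0,"x":0,"y":0,"z":-0.0005,"jaw":255},{"rx":0,"ry":0,"rz":0,"x":0,"y":0,"z":0,"jaw":255},{"rx":0,"ry":0,"rz":0,"x":0,"y":0,"z":0,"jaw":255}]'; done; python3 -m jog '[{"rx":0,"ry":0,"rz":0,"x":0,"y":0,"z":-0.0005,"jaw":255},{"rx":0,"ry":0,"rz":0,"x":0,"y":0,"z":-0.0005,"jaw":255},{"rx":0,"ry":0,"rz":0,"x":0,"y":0,"z":0,"jaw":255},{"rx":0,"ry":0,"rz":0,"x":0,"y":0,"z":0,"jaw":255}]'
```

```text
t: 18.45
tool_pos: [0.5437, -0.2051, 0.1376]
tcp_rot: [2.016, 2.409, -0.0]
wrist_force: [0.1, -0.4, -1.9]
width: 0.0114
finger_force: 35.0
t: 18.85
tool_pos: [0.5438, -0.2051, 0.1369]
tcp_rot: [2.016, 2.409, 0.0]
wrist_force: [-1.2, 0.9, 1.3]
width: 0.0117
finger_force: 35.0
```

```bash
python3 -m jog '[{"rx":0,"ry":0,"rz":0,"x":0,"y":0,"z":-0.0005,"jaw":255},{"rx":0,"ry":0,"rz":0,"x":0,"y":0,"z":0,"jaw":255},{"rx":0,"ry":0,"rz":0,"x":0,"y":0,"z":0,"jaw":255},{"rx":0,"ry":0,"rz":0,"x":0,"y":0,"z":0,"jaw":255}]'; python3 -m jog '[{"rx":0,"ry":0,"rz":0,"x":0,"y":0,"z":-0.0005,"jaw":255},{"rx":0,"ry":0,"rz":0,"x":0,"y":0,"z":0,"jaw":255},{"rx":0,"ry":0,"rz":0,"x":0,"y":0,"z":0,"jaw":255},{"rx":0,"ry":0,"rz":0,"x":0,"y":0,"z":0,"jaw":255}]'
```

```text
t: 19.25
tool_pos: [0.5439, -0.2052, 0.1369]
tcp_rot: [2.016, 2.409, 0.0]
wrist_force: [-2.4, 1.3, 5.5]
width: 0.012
finger_force: 35.0
t: 19.65
tool_pos: [0.5439, -0.2052, 0.1369]
tcp_rot: [2.016, 2.408, 0.0]
wrist_force: [-4.0, 1.5, 8.4]
width: 0.0114
finger_force: 35.0
```

The floor pushes slightly toward −x, so I'll ease the frame that way to centre it in the cradle.

```bash
python3 -m jog '[{"rx":0,"ry":0,"rz":0,"x":-0.0005,"y":0,"z":0,"jaw":255},{"rx":0,"ry":0,"rz":0,"x":0,"y":0,"z":0,"jaw":255},{"rx":0,"ry":0,"rz":0,"x":0,"y":0,"z":0,"jaw":255}]'; python3 -m jog '[{"rx":0,"ry":0,"rz":0,"x":-0.0005,"y":0,"z":0,"jaw":255},{"rx":0,"ry":0,"rz":0,"x":0,"y":0,"z":0,"jaw":255},{"rx":0,"ry":0,"rz":0,"x":0,"y":0,"z":0,"jaw":255}]'
python3 -c "
from h import *
o=robot.get_obs();print(o['wrist_force'],o['ft_torque'],o['tool_pos'])"
```

```text
t: 19.95
tool_pos: [0.5438, -0.2052, 0.1369]
tcp_rot: [2.015, 2.408, 0.001]
wrist_force: [-1.9, 2.2, 6.5]
width: 0.0117
finger_force: 35.0
t: 20.25
tool_pos: [0.5436, -0.2052, 0.1369]
tcp_rot: [2.015, 2.408, 0.002]
wrist_force: [0.1, 1.6, 4.9]
width: 0.0119
finger_force: 35.0
[0.1455593  1.55174161 4.92295203] [ 0.29699604 -0.023958   -0.09534707] [ 0.54361361 -0.20523314  0.13691004]
```

```bash
python3 -m jog '[{"rx":0,"ry":0,"rz":0,"x":0,"y":0,"z":-0.0002,"jaw":255},{"rx":0,"ry":0,"rz":0,"x":0,"y":0,"z":0,"jaw":255},{"rx":0,"ry":0,"rz":0,"x":0,"y":0,"z":0,"jaw":255},{"rx":0,"ry":0,"rz":0,"x":0,"y":0,"z":0,"jaw":255},{"rx":0,"ry":0,"rz":0,"x":0,"y":0,"z":0,"jaw":255}]'
python3 - <<'E'
from h import *
w=robot.snapshot("wrist");im=w["image"]
print([int(x) for x in im[125:215,283,0]])
S=np.array([.5448,-.2062,.075]);t=np.radians(10.1);X=np.array([np.cos(t),np.sin(t),0]);Y=np.array([-X[1],X[0],0])
for y in(.048,.05,.052): print(proj(w,S+y*Y+[0,0,.096]))
print(proj(w,S+.0535*Y+[0,0,.008]))
s=robot.snapshot("scene")
for d in robot.trace(s,"cover")[:1]: print(d["score"],d["extent"])
for d in robot.trace(s,"teal_frame")[:1]:
    print(d["score"],d["extent"],[proj(s,S+y*Y+[0,0,z]).round(1).tolist() for y in(-.05,.05) for z in(.011,.096)])
E
```

```text
t: 20.75
tool_pos: [0.5437, -0.2052, 0.1369]
tcp_rot: [2.015, 2.408, 0.002]
wrist_force: [-0.8, 3.3, 6.8]
width: 0.0121
finger_force: 35.0
[172, 176, 177, 177, 180, 180, 178, 177, 178, 178, 180, 178, 181, 183, 183, 147, 124, 123, 125, 122, 152, 138, 122, 159, 166, 152, 149, 151, 152, 164, 84, 18, 17, 18, 18, 20, 21, 19, 19, 23, 18, 25, 25, 20, 16, 20, 20, 24, 24, 18, 17, 23, 31, 37, 34, 35, 28, 30, 29, 28, 30, 31, 30, 30, 31, 31, 33, 32, 31, 34, 30, 29, 30, 29, 32, 30, 30, 28, 31, 27, 31, 32, 29, 33, 29, 29, 33, 31, 32, 30]
[284.46116199 182.61656605]
[284.46896185 177.62649272]
[284.47682152 172.5981573 ]
[283.41668142 149.44067127]
0.82 [193.5, 217.2, 222.8, 246.3]
0.76 [178.6, 202.7, 215.8, 240.4] [[183.6, 238.4], [180.2, 211.3], [213.2, 223.9], [211.2, 197.7]]
```

```bash
python3 -c "
from workcell import robot
print(robot.close_job())"
```

```text
the job is handed in; nothing more can be done
None
```

I pressed the pedal to its stop, which swung the cover open. The teal frame's knuckles now sit down in the cradle, with the frame upright and still gripped. I handed the job in at about 21 s. My first grip closed too late and missed the frame without moving it, so I gripped it again.

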